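# Grade a leaning test plate on a ladder gauge

## Task

Take the green test plate from the bay of the white sloping stand that is nearest the metal slot gauge and find its thickness class: offer it upright, foot first, to the narrowest slot so that it touches, then to each wider slot in turn, and leave it standing fully down in the first slot that takes it. Leave the other two plates in their bays and do not push the petri dish, timer, tube rack or beaker about or tip them.

Things in the scene. Friction and masses are not known exactly. Their poses are not given: they have to be found in the camera images.
- gauge: fixed aluminium slot gauge, 108 x 141 mm, dark foot plate. Origin: centre of its underside on the worktop; x along the slots' length, y across them from narrowest to widest, z up. Rib tops 60 mm above the worktop; four blind upright slots, 50 mm deep, 90 mm long, 15 mm ribs between (slot centres at y = -52.5, -28, 3.5, 42 mm); blue end stops, 12 mm lower than the ribs.
- stand: fixed white stand, 290 mm long (its y), three bays 95 mm apart. Origin: centre of its underside; x away from the robot. Each plate leans 30 deg from vertical, handle towards -x, back (-x) face on a sloping board that reaches 65 mm up it, foot on a ledge between lips 12 to 22 mm high; it comes out along its own z axis.
- slot1 (a point): centre of the mouth of slot 1 (narrowest, one yellow dot), 6 mm wide, at the level of the rib tops; axes as the gauge. Slot floor 50 mm lower.
- slot2 (a point): centre of the mouth of slot 2 (2 yellow dots), 13 mm wide, at the level of the rib tops; axes as the gauge. Slot floor 50 mm lower.
- slot3 (a point): centre of the mouth of slot 3 (3 yellow dots), 20 mm wide, at the level of the rib tops; axes as the gauge. Slot floor 50 mm lower.
- slot4 (a point): centre of the mouth of slot 4 (widest, four yellow dots), 27 mm wide, at the level of the rib tops; axes as the gauge. Slot floor 50 mm lower.
- bay_near (a point): where the lower edge of the back face of a plate rests in the end bay on the stand's -y side (the robot's right), nearest the gauge: middle of its width; axes as the stand.
- bay_mid (a point): where the lower edge of the back face of a plate rests in the middle bay: middle of its width; axes as the stand.
- bay_far (a point): where the lower edge of the back face of a plate rests in the end bay farthest from the gauge: middle of its width; axes as the stand.
- plate_a_grip (a point): centre of the black handle (50 wide, 14 thick, 44 mm tall, centred on the blade) on top of a green test plate, blade 80 wide, 90 mm tall, 0.13 kg. Handle centre 112 mm from the foot. Blade thickness unmarked: plates a, b, c look alike but differ, 8 to 24 mm, in no told order. Axes: z up along the plate from foot to handle, x square to its faces, y along its width.
- plate_a_foot (a point): centre of the bottom face of plate a. Axes: z up along the plate from foot to handle, x square to its faces, y along its width.
- plate_a: plate a: origin at the middle of the lower edge of its back face. Axes: z up along the plate from foot to handle, x square to its faces, y along its width.
- plate_b_grip (a point): centre of the black handle (50 wide, 14 thick, 44 mm tall, centred on the blade) on top of a green test plate, blade 80 wide, 90 mm tall, 0.13 kg. Handle centre 112 mm from the foot. Blade thickness unmarked: plates a, b, c look alike but differ, 8 to 24 mm, in no told order. Axes: z up along the plate from foot to handle, x square to its faces, y along its width.
- plate_b_foot (a point): centre of the bottom face of plate b. Axes: z up along the plate from foot to handle, x square to its faces, y along its width.
- plate_b: plate b: origin at the middle of the lower edge of its back face. Axes: z up along the plate from foot to handle, x square to its faces, y along its width.
- plate_c_grip (a point): centre of the black handle (50 wide, 14 thick, 44 mm tall, centred on the blade) on top of a green test plate, blade 80 wide, 90 mm tall, 0.13 kg. Handle centre 112 mm from the foot. Blade thickness unmarked: plates a, b, c look alike but differ, 8 to 24 mm, in no told order. Axes: z up along the plate from foot to handle, x square to its faces, y along its width.
- plate_c_foot (a point): centre of the bottom face of plate c. Axes: z up along the plate from foot to handle, x square to its faces, y along its width.
- plate_c: plate c: origin at the middle of the lower edge of its back face. Axes: z up along the plate from foot to handle, x square to its faces, y along its width.
- petri: bystander: clear petri dish, 62 mm across, 16 mm high; origin under its centre
- timer: bystander: white count-down timer lying flat, 66 x 62 x 17 mm; origin under its centre
- tube_rack: bystander: blue rack of micro tubes, 66 x 128 x 46 mm; origin under its centre
- beaker: bystander: clear beaker, 52 mm across, 68 mm high; origin under its centre
Mind the look-alikes: they are no part of the job. What is shaped like the plate_a but blue is not meant.

How it is judged:
By the outcome, as a careful person would: the job done as asked, in the order asked, and still so for the second after the job is handed in, with the robot touching nothing.
It also fails if it takes over 58 s, if anything falls off the work surface, if the arm or the gripper's body presses on something with over 40 N, if the wrist force passes 120 N, or if a joint passes its speed limit or range.

## Robot

A 6-joint arm with a two-finger parallel gripper is mounted at the origin on a cart in front of the work surface, level with it; the furniture and walls round the work are solid. World frame = base frame: x ahead of the robot, y to its left, z up, the work surface at z = 0. Lengths are in mm, angles in rad, forces in N, time in s.
With the tool pointing down it reaches from about 350 to 875 mm from the base axis. Payload 4.2 kg.
Tool frame: the origin (TCP) lies at the very end of the fingers, on their centre line; the grasp point (between the pads) lies 19 mm behind it; z points along the fingers, y is the direction in which the jaws open and shut (so a half turn about z gives the same grasp; the last joint's range is limited). The gripper opens to 85 mm and grips with 20 to 120 N. Pads are 22 mm wide; open, the fingers measure 114 mm over their backs; the gripper's body (76 mm by 85 mm) begins 54 mm behind the grasp point. The pads swing forward as they close: fully open they stand 13 mm farther back than shut.
Start: joints at [-1.014, 0.385, 0.008, 0, -1.194, -0.259], TCP at [183.402, -597.464, 231.312] pointing down, gripper open.
Joint ranges: [-3.14, 3.14], [-1.21, 2.06], [-1.07, 1.41], [-3.16, 2.05], [-2.99, -0.16], [-3.1, 3.1]. Speed limits (rad/s): [2.79, 2.79, 3.14, 3.14, 3.14, 3.14].

## Interface

Orientations are given as a unit quaternion [x, y, z, w].
In Python, from bench import arm, optics, job gives the robot as it stands.
- The arm moves only by the tool send_rows, never from a script. Its argument "steps" is a list that holds one entry, the list of rows, each a list of 5 numbers: the shift along the tool's x, y, z in cm, then the turn about the tool's z in rad, then the opening, from 0 (shut) to 1 (fully open). A call has 1 to 10 rows; each row shifts and turns the pose as measured when the row begins, along the tool's axes as they then stand; what a row does not reach is not made up. A row lasts 1/12 s, in which the tool goes at most 41.7 mm and 7.16 degrees, less where a joint would pass 70% of its speed; a pose out of reach is approached as far as the arm can. A call with a gripper value outside its range is refused whole. The fingers move at their own pace and stop on an object; the grip force is fixed at half the most. Time passes only in rows, so rows that do not move let the fingers close. It gives the time, the measured TCP pose, the force and the opening at its end, in the units of the state.
- arm.read_state(): the state, without advancing time (a new reading comes with each control period).
- optics.get_image(name): name is "scene" or "side" or "wrist"; returns (picture, depth): 400x640x3 uint8, blue, green, red; 400x640 float32, mm along the optical axis (not along the pixel's ray), 0 where there is no reading.
- optics.get_calibration(name): a dict with "K" (3x3 intrinsics, pixels), "rvec" (rotation vector, rad) and "tvec" (3), from world to camera coordinates, as OpenCV has them; the wrist camera has in their place "hand_eye" (4x4, takes a point from camera to tool coordinates, whose origin is the TCP and whose axes are the flange's). Camera axes: x right, y down, z forward; pixel columns grow to the right and rows downward; lengths in mm; the calibration is good to about 2 mm. A picture is of the moment at which its call begins: read the wrist's pose just before it. get_calibration takes no time and is no camera call.
- job.job_done(): hands the job in, once; it reports no verdict.
The state is a dict: "clock": time; "joints": joint angles; "joint_vel": joint speeds; "joint_efforts": joint torques, N m; "position": TCP position; "ee_rot": TCP orientation; "contact_force": force on the tool from outside, world axes, zero at the start; "wrist_torque": the same for the moment, N m; "gripper_width": finger opening in mm.
Only numpy, scipy, OpenCV 4.12 (cv2) and the standard library are available. Lean on these libraries where they do the work, as an engineer would, in place of code of your own. Each camera call takes 0.05 s, during which the arm holds its last target. There are 200 camera calls.

## Working session

There is one attempt and no reset: what is moved stays moved. The work goes in short steps, Python scripts to look and compute and a tool call to move; the robot and the scene stay as the last step left them, time stands still between calls to the robot, and variables do not carry over. Pictures are saved under pics/ and viewed, about 8 in all and at most 12, crops included, and the job is handed in when it is done.

Besides the shell and the picture viewer there is one more tool, called after ">>>" as name(argument=value, ...), one argument or row to a line, values as JSON. send_rows: Moves the arm, as the interface text tells. Its arguments: {"type":"object","properties":{"steps":{"type":"array","items":{"type":"array","items":{"type":"array","items":{"type":"number"}}}}},"required":["steps"]}

```bash
ls; mkdir -p pics
python3 - <<'E'
from bench import arm, optics
import cv2
s=arm.read_state(); print(s)
for n in ("scene","side","wrist"):
    p,d=optics.get_image(n); cv2.imwrite(f"pics/{n}0.png",p)
    import numpy as np; np.save(f"pics/{n}0.npy",d)
    print(n,optics.get_calibration(n))
E
```

```text
pics
{'clock': 0.0, 'joints': array([-1.01440993e+00,  3.85551220e-01,  6.59092021e-03, -5.04584662e-04,
       -1.19398040e+00, -2.58573398e-01]), 'joint_vel': array([-0.00103073,  0.00094892,  0.00044918, -0.00034057,  0.0004847 ,
        0.00111812]), 'joint_efforts': array([ 1.76666877e-04, -3.92288697e+01,  1.88401330e+01,  4.18610036e+00,
       -4.52860739e-03,  2.37056344e-05]), 'position': array([ 183.22007657, -596.91826275,  230.2103099 ]), 'ee_rot': array([-1.48264677e-01,  9.88947107e-01,  1.07732836e-03, -2.09612278e-04]), 'contact_force': array([-0.43702448, -0.44698059, -0.58316849]), 'wrist_torque': array([-0.01223707,  0.0226301 ,  0.03636649]), 'gripper_width': 85.10733266724598}
scene {'K': array([[493.14565821,   0.        , 321.69096482],
       [  0.        , 493.14565821, 211.99990743],
       [  0.        ,   0.        ,   1.        ]]), 'rvec': array([ 2.23650014, -1.2319147 ,  0.42094168]), 'tvec': array([-349.22902971,  446.1155198 , 1139.43901851])}
side {'K': array([[391.80413777,   0.        , 315.28842076],
       [  0.        , 391.80413777, 203.57060022],
       [  0.        ,   0.        ,   1.        ]]), 'rvec': array([ 2.28344408,  0.10148836, -0.03257454]), 'tvec': array([-586.65554669,   21.2609653 , 1294.62044742])}
wrist {'K': array([[302.21196882,   0.        , 315.9638165 ],
       [  0.        , 302.21196882, 200.9516512 ],
       [  0.        ,   0.        ,   1.        ]]), 'hand_eye': array([[-4.44329134e-04, -9.63767477e-01, -2.66743422e-01,
         6.70107447e+01],
       [ 9.99999279e-01, -1.30736661e-04, -1.19339052e-03,
        -2.47824272e-01],
       [ 1.11527783e-03, -2.66743760e-01,  9.63766840e-01,
        -1.42572115e+02],
       [ 0.00000000e+00,  0.00000000e+00,  0.00000000e+00,
         1.00000000e+00]])}
```

View pics/scene0.png

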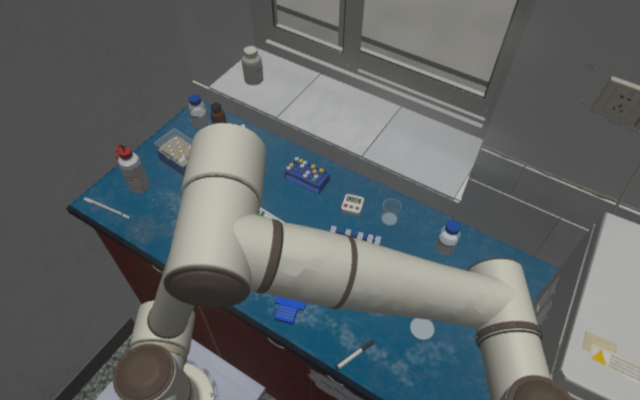

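View pics/side0.png

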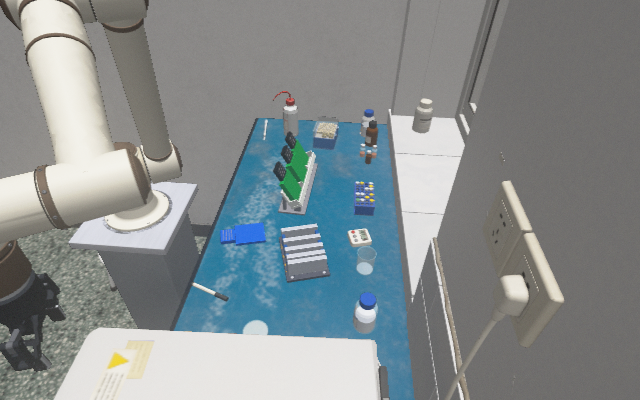

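Side view: the stand with three green plates is around (298,185), near plate ~(287,188), gauge ~(303,250), a flat blue look-alike plate ~(245,234). I'll get rough positions from side depth and enlarge the crop.

```bash
cat > h.py <<'E'
import numpy as np, cv2
from scipy.spatial.transform import Rotation as R
from bench import arm, optics
def cam(n, s=None):
    c=optics.get_calibration(n); K=c["K"]
    if n=="wrist":
        T=np.eye(4); T[:3,:3]=R.from_quat(s["ee_rot"]).as_matrix(); T[:3,3]=s["position"]
        T=T@c["hand_eye"]; return K,T[:3,:3],T[:3,3]
    Rm=cv2.Rodrigues(c["rvec"])[0]; return K,Rm.T,-Rm.T@c["tvec"].ravel()
def cloud(C,d):
    K,Rw,t=C; v,u=np.mgrid[:d.shape[0],:d.shape[1]]
    P=np.stack([(u-K[0,2])/K[0,0]*d,(v-K[1,2])/K[1,1]*d,d],-1)
    return P@Rw.T+t
def plane(C,u,v,z):
    K,Rw,t=C; r=Rw@np.array([(u-K[0,2])/K[0,0],(v-K[1,2])/K[1,1],1]); return t+r*(z-t[2])/r[2]
def proj(C,P):
    K,Rw,t=C; q=(np.atleast_2d(P)-t)@Rw; return np.c_[K[0,0]*q[:,0]/q[:,2]+K[0,2],K[1,1]*q[:,1]/q[:,2]+K[1,2]]
E
python3 - <<'E'
from h import *
p=cv2.imread("pics/side0.png"); d=np.load("pics/side0.npy"); C=cam("side"); X=cloud(C,d)
print("cam",C[2])
for u,v in [(303,250),(291,190),(280,172),(288,155),(292,141),(283,229),(318,226),(287,277),(328,276),(245,234),(360,238),(366,262),(365,198),(300,200),(283,205),(303,208)]: print((u,v),X[v,u].round())
b,g,r=[p[...,i].astype(int) for i in range(3)]
m=((g>b+30)&(g>r+30)).astype(np.uint8)
n,l,st,ce=cv2.connectedComponentsWithStats(m)
for i in range(1,n):
    if st[i,4]>30: print(st[i],ce[i],X[l==i].mean(0).round())
cv2.imwrite("pics/c1.png",cv2.resize(p[120:290,210:400],None,fx=4,fy=3.5,interpolation=cv2.INTER_CUBIC))
E
```

```text
cam [ 657.11895574 -911.76503883  870.36662044]
(303, 250) [ 568. -174.   53.]
(291, 190) [505.  55.  80.]
(280, 172) [471.  64. 142.]
(288, 155) [483. 165. 139.]
(292, 141) [483. 261. 134.]
(283, 229) [ 502. -102.   59.]
(318, 226) [599. -19.  -1.]
(287, 277) [ 531. -238.   11.]
(328, 276) [ 643. -217.    2.]
(245, 234) [380. -87.  11.]
(360, 238) [731. -72.  13.]
(366, 262) [ 743. -205.   58.]
(365, 198) [745.  84.  42.]
(300, 200) [536.  34.  58.]
(283, 205) [480.  35.  31.]
(303, 208) [544.  51.  10.]
[279 140  30  61 847] [295.51475797 171.23494687] [510. 145.  91.]
```

View pics/c1.png

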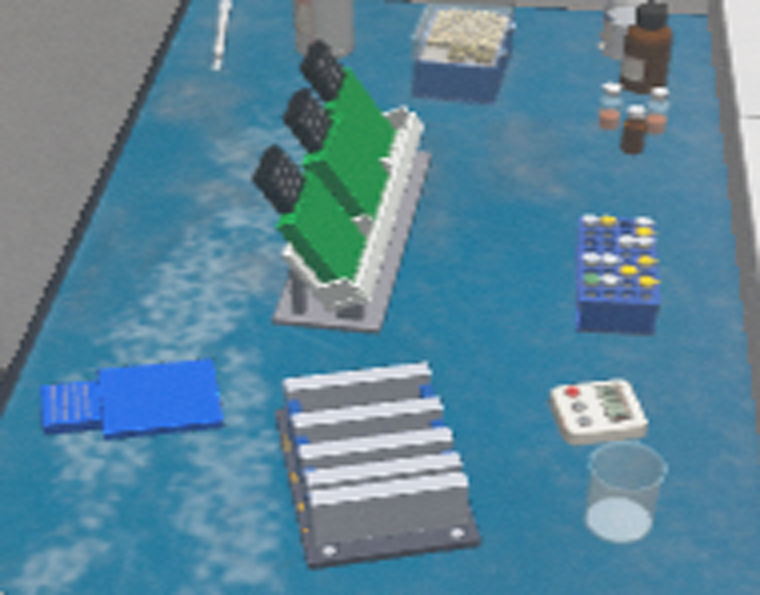

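Crop shows: green plates at side px (283,188) near, (293,160), (298,145); the near (lowest in the image, next to the gauge) is the one meant; the flat blue one (245,234) is the look-alike. Gauge slots run along ~x, with the narrowest at the far −y end. I'll go for a wrist view from above.

>>> send_rows(
  steps=[
    [[0, 0, -3, 0, 1], [-2, 2, -3, 0, 1], [-2.4, 2.3, -2.5, 0, 1], [-2.4, 2.3, -2.5, 0, 1], [-2.4, 2.3, -2, 0, 1], [-2.4, 2.3, -1, 0, 1], [-2.4, 2.3, 0, 0, 1], [-2.4, 2.3, 0, 0, 1], [-2.4, 2.3, 0, 0, 1], [-2.4, 2.3, 0, 0, 1]],
  ],
)

```text
clock: 0.98
position: [329.3, -333.8, 372.7]
ee_rot: [-0.142, 0.99, 0.007, -0.001]
contact_force: [0.5, -0.7, -1.1]
gripper_width: 85.7
```

>>> send_rows(
  steps=[
    [[-2.4, 2.3, 0, 0, 1], [-2.4, 2.3, 0, 0, 1], [-2.4, 2.3, 0, 0, 1], [-2.4, 2.3, 0, 0, 1], [-2.4, 2.3, 0, 0, 1], [-2.4, 2.3, 0, 0, 1], [-2.4, 2.3, 0, 0, 1], [-2.4, 2.3, 0, 0, 1], [0, 0, 0, 0, 1]],
  ],
)

```text
clock: 1.73
position: [465.6, -85.6, 374.8]
ee_rot: [-0.145, 0.989, 0.009, -0.0]
contact_force: [0.2, -0.9, -0.8]
gripper_width: 85.7
```

Run:
```python
from h import *
s=arm.read_state(); p,d=optics.get_image("wrist"); cv2.imwrite("pics/w1.png",p); np.save("pics/w1.npy",d)
import pickle; pickle.dump(s,open("pics/w1.pkl","wb")); print(s["clock"],s["position"],s["ee_rot"])
```

```text
1.7333 [465.58283497 -85.64646006 374.84632479] [-1.44542817e-01  9.89461113e-01  8.60226480e-03 -2.83393393e-04]
```

View pics/w1.png

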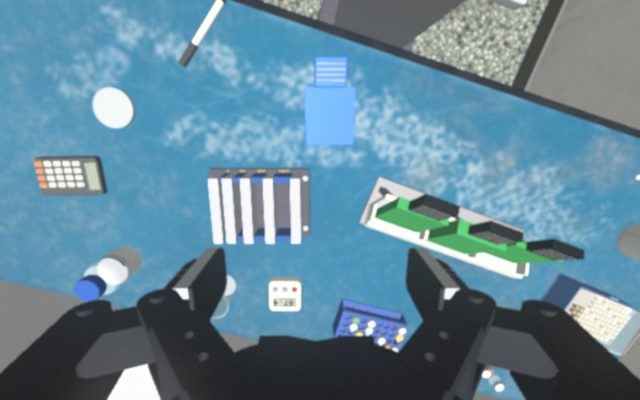

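Wrist view: gauge at ~(260,205), narrowest slot at left (one side, −y), stand at ~(450,230) with near plate's green face at (405,215) and its handle at (435,207); petri (112,107), blue look-alike (330,105), timer (285,295), rack (370,330). Measuring from depth.

Run:
```python
from h import *
import pickle
s=pickle.load(open("pics/w1.pkl","rb")); p=cv2.imread("pics/w1.png"); d=np.load("pics/w1.npy"); C=cam("wrist",s); X=cloud(C,d)
Z=X[...,2]; print("table z", np.median(Z[60:90,180:280][d[60:90,180:280]>0]), C[2])
# gauge rib tops
b,g,r=[p[...,i].astype(int) for i in range(3)]
m=np.zeros(d.shape,bool); m[155:255,200:320]=1
mm=m&(Z>52)&(Z<68)&(d>0)&(abs(b-r)<40)&(r>150)
n,l,st,ce=cv2.connectedComponentsWithStats(mm.astype(np.uint8))
for i in range(1,n):
    if st[i,4]>60:
        q=X[l==i]; rc=cv2.minAreaRect(q[:,:2].astype(np.float32)); print("rib",st[i],q.mean(0).round(1),rc)
q=X[mm]; print("all",cv2.minAreaRect(q[:,:2].astype(np.float32)),np.median(q[:,2]))
# greens
gm=((g>b+25)&(g>r+25)&(d>0)).astype(np.uint8); gm[:, :340]=0
n,l,st,ce=cv2.connectedComponentsWithStats(gm)
for i in range(1,n):
    if st[i,4]>60: 
        q=X[l==i]; c=q.mean(0); u,S,V=np.linalg.svd(q-c); print("green",st[i],c.round(1),"normal",V[2].round(3),S[2]/len(q)**.5)
# stand base (white-grey) z range
st_=np.zeros(d.shape,bool); st_[170:285,355:600]=1
dk=st_&(r<75)&(b<75)&(Z>60)&(Z<190)&(d>0)
n,l,st,ce=cv2.connectedComponentsWithStats(dk.astype(np.uint8))
for i in range(1,n):
    if st[i,4]>60:
        q=X[l==i]; c=q.mean(0); u,S,V=np.linalg.svd(q-c); print("dark",st[i],c.round(1),V.round(2).tolist(),q.min(0).round(),q.max(0).round())
```

```text
table z -0.13835234647137895 [ 401.87855251 -107.46374916  517.26729132]
rib [208 178  16  65 671] [ 581.2 -212.    59.6] ((583.1891479492188, -212.28305053710938), (107.21589660644531, 15.019716262817383), 16.270889282226562)
rib [222 178  15  65 675] [ 575.3 -192.    59.5] ((577.078369140625, -192.2521209716797), (106.60617065429688, 15.56360912322998), 16.477468490600586)
rib [240 178  14  65 671] [ 567.3 -165.3   59.4] ((569.1458740234375, -165.50308227539062), (106.6796875, 15.460465431213379), 16.492029190063477)
rib [263 178  12  65 645] [ 557.7 -131.9   59.5] ((559.25732421875, -132.08978271484375), (106.08806610107422, 15.29251480102539), 16.508026123046875)
rib [290 178  10  65 623] [545.2 -92.3  59.7] ((547.5562744140625, -91.98228454589844), (106.68994903564453, 14.51387882232666), 15.75702953338623)
all ((565.4586791992188, -152.02005004882812), (107.23938751220703, 140.55902099609375), 16.397384643554688) 59.74557818051278
green [ 375  197  187   67 3469] [505.5 154.3  89.7] normal [ 0.85  -0.037  0.526] 5.8825001469441425
dark [409 196  49  20 434] [460.8  74.1 148.9] [[0.15, -0.94, -0.32], [-0.55, -0.35, 0.76], [0.82, -0.07, 0.56]] [452.  54. 119.] [479. 103. 156.]
dark [430 222  28  16 203] [502.8 133.   91.3] [[0.55, -0.04, -0.83], [-0.83, 0.07, -0.55], [0.08, 1.0, 0.0]] [482. 130.  60.] [528. 135. 118.]
dark [469 222  53  20 454] [470.9 165.8 148.5] [[0.19, -0.88, -0.43], [-0.49, -0.46, 0.74], [0.85, -0.07, 0.52]] [461. 149. 118.] [489. 198. 158.]
dark [527 240  56  18 489] [471.8 258.8 143.4] [[0.22, -0.84, -0.49], [-0.48, -0.53, 0.7], [0.85, -0.08, 0.52]] [461. 243. 113.] [491. 293. 154.]
```

Run:
```python
from h import *
import pickle
s=pickle.load(open("pics/w1.pkl","rb")); p=cv2.imread("pics/w1.png"); d=np.load("pics/w1.npy"); C=cam("wrist",s); X=cloud(C,d); Z=X[...,2]
b,g,r=[p[...,i].astype(int) for i in range(3)]
gm=((g>b+25)&(g>r+25)&(d>0)); gm[:,:340]=0; gm=cv2.erode(gm.astype(np.uint8),np.ones((3,3)))>0
dk=np.zeros(d.shape,bool); dk[170:285,355:600]=1
dk&=(r<75)&(b<75)&(Z>60)&(Z<190)&(d>0)
nn=None
for lo,hi in((30,119),(119,212),(212,310)):
    q=X[gm&(X[...,1]>lo)&(X[...,1]<hi)]
    for k in range(8):
        c=np.median(q,0) if k==0 else q.mean(0); V=np.linalg.svd(q-c)[2]; n=V[2]*np.sign(V[2][0]); e=(q-c)@n
        q=q[abs(e)<max(2,1.5*e.std())]
    print("face n",n.round(3),"yaw",np.degrees(np.arctan2(n[1],n[0])).round(1),"tilt",np.degrees(np.arcsin(n[2])).round(1),len(q))
    w=np.array([-n[1],n[0],0]);w/=np.linalg.norm(w); zp=np.cross(n,w); A=np.c_[n,w,zp]
    L=q@A; print("blade", np.percentile(L,[1,50,99],axis=0).round(1).tolist())
    h=X[dk&(X[...,1]>lo-5)&(X[...,1]<hi-5)&(Z>110)]@A; print("handle", np.percentile(h,[1,10,50,90,99],axis=0).round(1).tolist())
    hi_=np.percentile(h,97,axis=0); lo_=np.percentile(h,3,axis=0)
    f=h[:,0]; front=np.percentile(f,85)
    gp=A@np.array([front-7,(hi_[1]+lo_[1])/2,hi_[2]-22]); print("grip est",gp.round(1),"w",(hi_-lo_).round(1))
```

```text
face n [ 0.863 -0.059  0.502] yaw -3.9 tilt 30.1 831
blade [[471.4, 71.7, -218.7], [473.1, 108.3, -170.5], [473.7, 150.1, -138.2]]
handle [[461.6, 86.4, -131.1], [463.3, 87.0, -115.5], [468.3, 103.4, -95.5], [472.1, 128.4, -94.2], [472.7, 133.4, -93.5]]
grip est [466.5  78.1 133.3] w [10.3 45.7 34.1]
face n [ 0.86  -0.06   0.506] yaw -4.0 tilt 30.4 828
blade [[476.7, 167.2, -220.8], [478.7, 203.6, -171.3], [479.4, 245.1, -139.8]]
handle [[464.6, 167.2, -147.7], [465.8, 182.2, -130.2], [470.7, 191.7, -97.9], [474.7, 222.2, -96.3], [475.9, 228.8, -95.6]]
grip est [475.3 165.  135.1] w [10.1 59.7 49. ]
face n [ 0.864 -0.056  0.501] yaw -3.7 tilt 30.1 560
blade [[465.9, 260.9, -218.9], [466.8, 302.1, -174.1], [467.3, 336.7, -138.5]]
handle [[458.8, 274.2, -133.8], [460.1, 275.1, -124.9], [465.0, 281.3, -95.9], [469.2, 313.9, -94.0], [469.7, 321.8, -93.2]]
grip est [475.9 266.8 131.3] w [10.3 44.9 38.8]
```

Gauge: centre (565.5,−152), yaw 16.4°. Stand yaw −3.9°; near plate's grip ≈ (467,79,134). Turning the jaws along the plate's width and going above it.

>>> send_rows(
  steps=[
    [[0, 0, 0, 0.12, 0.9], [0, 0, 0, 0.12, 0.9], [0, 0, 0, 0.12, 0.9], [0.1, 2.8, 2.5, 0, 0.9], [0.2, 2.8, 2.5, 0, 0.9], [0.2, 2.8, 2.5, 0, 0.9], [0.2, 2.8, 2.5, 0, 0.9], [0.2, 2.8, 2.5, 0, 0.9], [0.2, 2.8, 2.5, 0, 0.9], [0, 0, 0, 0, 0.9]],
  ],
)

```text
clock: 2.62
position: [466.8, 82.2, 223.4]
ee_rot: [0.051, 0.999, 0.007, 0.0]
contact_force: [-1.1, -0.2, -0.5]
gripper_width: 76.6
```

```bash
cat >> h.py <<'E'
def rel(s,P,yaw=None):
    M=R.from_quat(s["ee_rot"]).as_matrix(); v=M.T@(np.array(P)-s["position"])/10
    y=M[:,1]; print("pos",s["position"].round(1),"toolshift cm",v.round(2),"jaw yaw",np.degrees(np.arctan2(y[1],y[0])).round(1),"z axis",M[:,2].round(3),"F",s["contact_force"].round(1),"w",round(s["gripper_width"],1),"t",round(s["clock"],2),"j",s["joints"].round(2))
E
python3 - <<'E'
from h import *
s=arm.read_state(); p,d=optics.get_image("wrist"); cv2.imwrite("pics/w2.png",p); rel(s,(465.5,79,115))
C=cam("wrist",s);X=cloud(C,d);Z=X[...,2]
b,g,r=[p[...,i].astype(int) for i in range(3)]
dk=(r<75)&(b<75)&(abs(X[...,0]-465)<45)&(abs(X[...,1]-79)<32)&(Z>110)&(Z<170)&(d>0)
h=X[dk]; print(len(h),np.percentile(h,[2,10,50,90,98],axis=0).round(1).tolist())
E
```

```text
pos [466.8  82.2 223.4] toolshift cm [ 0.1  -0.48 10.83] jaw yaw 84.2 z axis [ 0.001  0.014 -1.   ] F [-1.1 -0.2 -0.5] w 76.6 t 2.62 j [ 0.51  0.13 -0.36 -0.01 -1.07 -2.18]
972 [[451.6, 59.0, 149.2], [453.1, 62.9, 150.0], [457.4, 82.4, 152.3], [463.0, 100.9, 154.4], [465.0, 104.3, 155.1]]
```

View pics/w2.png

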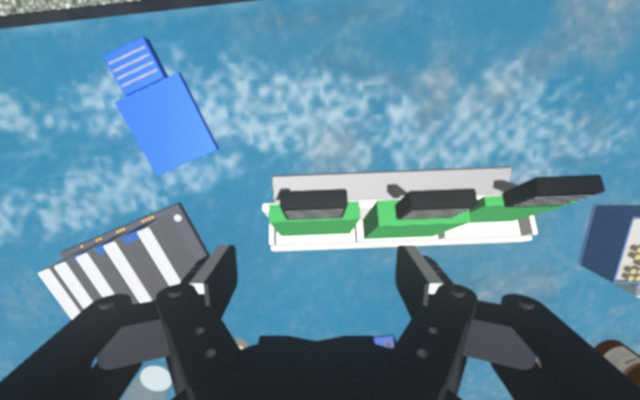

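Handle top at (313,197), centred between jaws apart from ~1 mm; descending and gripping across its width.

>>> send_rows(
  steps=[
    [[0, -0.1, 2.8, -0.03, 0.9], [0, 0, 3, 0, 0.9], [0, 0, 2.5, 0, 0.9], [0, 0, 1.5, 0, 0.9], [0, 0, 1, 0, 0.9], [0, 0, 0, 0, 0.9]],
  ],
)

```text
clock: 3.17
position: [473.0, 77.0, 120.0]
ee_rot: [0.036, 0.999, 0.009, 0.008]
contact_force: [1.3, -0.5, -0.0]
gripper_width: 76.8
```

Run:
```python
from h import *
rel(arm.read_state(),(467,81,115))
```

```text
pos [473.  77. 120.] toolshift cm [0.64 0.34 0.5 ] jaw yaw 85.8 z axis [ 0.017  0.017 -1.   ] F [ 1.3 -0.5 -0. ] w 76.8 t 3.17 j [ 0.5   0.25 -0.51 -0.01 -0.79 -2.13]
```

>>> send_rows(
  steps=[
    [[0.6, 0.4, 0.5, 0, 0.9], [0, 0, 0, 0, 0.9], [0, 0, 0, 0, 0.3], [0, 0, 0, 0, 0.3], [0, 0, 0, 0, 0.3], [0, 0, 0, 0, 0.3], [0, 0, 0, 0, 0.3]],
  ],
)

```text
clock: 3.75
position: [469.8, 80.6, 120.1]
ee_rot: [0.038, 0.999, 0.011, 0.013]
contact_force: [-0.7, 0.6, -2.7]
gripper_width: 49.2
```

Run:
```python
from h import *
rel(arm.read_state(),(467,81,115))
```

```text
pos [469.8  80.6 120.1] toolshift cm [0.29 0.01 0.5 ] jaw yaw 85.7 z axis [ 0.026  0.02  -0.999] F [-0.7  0.6 -2.7] w 49.2 t 3.75 j [ 0.51  0.24 -0.52 -0.01 -0.78 -2.15]
```

>>> send_rows(
  steps=[
    [[0.25, 0, -0.5, 0, 0.3], [0.75, 0, -1.35, 0, 0.3], [0.9, 0, -1.75, 0, 0.3], [1.2, 0, -2.2, 0, 0.3], [1.2, 0, -2.2, 0, 0.3], [1.2, 0, -2.2, 0, 0.3], [0, 0, 0, 0, 0.3]],
  ],
)

```text
clock: 4.33
position: [410.4, 82.7, 225.0]
ee_rot: [0.038, 0.999, 0.01, 0.013]
contact_force: [0.5, -0.2, -1.6]
gripper_width: 48.9
```

Run:
```python
from h import *
rel(arm.read_state(),(420,81,210))
```

```text
pos [410.4  82.7 225. ] toolshift cm [-0.93 -0.13  1.52] jaw yaw 85.7 z axis [ 0.026  0.019 -0.999] F [ 0.5 -0.2 -1.6] w 48.9 t 4.33 j [ 0.59  0.01 -0.49 -0.   -1.04 -2.23]
```

>>> send_rows(
  steps=[
    [[-1.2, -0.9, 0, 0, 0.3], [-2.4, -1.7, 0, 0, 0.3], [-2.4, -1.7, 0, 0, 0.3], [-2.4, -1.7, 0, 0, 0.3], [-2.4, -1.7, 0, 0, 0.3], [-1.2, -0.9, 0, 0.06, 0.3], [0, 0, 0, 0.11, 0.3], [0, 0, 0, 0.11, 0.3], [0, 0, 0, 0.11, 0.3], [0, 0, 0, 0.11, 0.3]],
  ],
)

```text
clock: 5.17
position: [526.5, -17.3, 221.3]
ee_rot: [0.293, 0.956, 0.014, 0.006]
contact_force: [-0.2, -0.6, -1.3]
gripper_width: 49.3
```

>>> send_rows(
  steps=[
    [[0, 0, 0, 0.11, 0.3], [0, 0, 0, 0.11, 0.3], [0, 0, 0, 0.11, 0.3], [0, 0, 0, 0.11, 0.3], [0, 0, 0, 0.11, 0.3], [0, 0, 0, 0.11, 0.3], [0, 0, 0, 0, 0.3]],
  ],
)

```text
clock: 5.75
position: [524.6, -20.9, 213.8]
ee_rot: [0.598, 0.801, 0.013, -0.005]
contact_force: [0.6, 0.4, -1.0]
gripper_width: 49.1
```

Run:
```python
from h import *
s=arm.read_state(); rel(s,(524,-12,117))
p,d=optics.get_image("side"); cv2.imwrite("pics/s3.png",p)
q,d2=optics.get_image("wrist"); cv2.imwrite("pics/w3.png",q)
C=cam("side"); u,v=proj(C,s["position"])[0]; print(u,v)
a=cv2.resize(p[110:310,200:420],(640,582)); cv2.imwrite("pics/s3c.png",a)
X=cloud(C,d); b,g,r=[p[...,i].astype(int) for i in range(3)]
m=(g>b+30)&(g>r+30)&(np.linalg.norm(X-s["position"],axis=-1)<170)&(X[...,1]<45)
Q=X[m]; c=Q.mean(0); V=np.linalg.svd(Q-c)[2]; print(len(Q),c,V.round(3)); print(np.percentile(Q,[2,98],axis=0))
```

```text
pos [524.6 -20.9 213.8] toolshift cm [0.64 0.06 9.7 ] jaw yaw 16.5 z axis [ 0.007  0.027 -1.   ] F [ 0.6  0.4 -1. ] w 49.1 t 5.75 j [ 0.25  0.23 -0.26 -0.03 -1.08 -3.09]
292.820485339443 170.47088707146364
883 [534.53162685 -54.59011813 174.5196638 ] [[-0.101  0.452  0.886]
 [ 0.961  0.276 -0.031]
 [ 0.259 -0.848  0.462]]
[[495.26651491 -81.1984018  135.01780407]
 [572.92354377 -28.40342456 212.45954954]]
```

View pics/s3c.png

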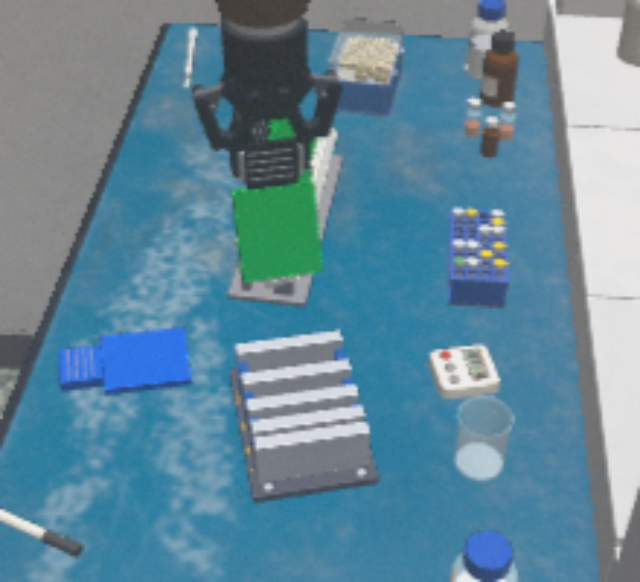

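Plate is out and tilted 30° in the grip (face normal fit agrees), but joint 6 is at −3.09. I'll go to the gauge's −y side and half-turn, so I can square the plate up against the gauge's outer wall there with margin.

>>> send_rows(
  steps=[
    [[-2, 0, -0.5, 0, 0.3], [-3, 0, -0.5, -0.05, 0.3], [-3, 0, -0.1, 0, 0.3], [-3, 0, 0, 0, 0.3], [-3, 0, 0, 0, 0.3], [-3, 0, 0, 0, 0.3], [-3, 0, 0, 0, 0.3], [-3, 0, 0, 0, 0.3], [-3, 0, 0, 0, 0.3], [-2, 0, 0, 0, 0.3]],
  ],
)

```text
clock: 6.68
position: [618.4, -292.3, 215.4]
ee_rot: [0.576, 0.818, 0.013, -0.007]
contact_force: [0.6, 0.2, -1.2]
gripper_width: 49.2
```

>>> send_rows(
  steps=[
    [[0, 0, 0, -0.12, 0.3], [0, 0, 0, -0.12, 0.3], [0, 0, 0, -0.12, 0.3], [0, 0, 0, -0.12, 0.3], [0, 0, 0, -0.12, 0.3], [0, 0, 0, -0.12, 0.3], [0, 0, 0, -0.12, 0.3], [0, 0, 0, -0.12, 0.3], [0, 0, 0, -0.12, 0.3], [0, 0, 0, -0.12, 0.3]],
  ],
)

```text
clock: 7.52
position: [618.1, -298.3, 205.0]
ee_rot: [-0.007, 1.0, 0.015, -0.004]
contact_force: [-0.2, -0.2, -1.7]
gripper_width: 49.3
```

>>> send_rows(
  steps=[
    [[0, 0, 0, -0.12, 0.3], [0, 0, 0, -0.12, 0.3], [0, 0, 0, -0.12, 0.3], [0, 0, 0, -0.12, 0.3], [0, 0, 0, -0.12, 0.3], [0, 0, 0, -0.12, 0.3], [0, 0, 0, -0.12, 0.3], [0, 0, 0, -0.12, 0.3], [0, 0, 0, -0.12, 0.3], [0, 0, 0, -0.12, 0.3]],
  ],
)

```text
clock: 8.35
position: [617.6, -296.7, 198.1]
ee_rot: [-0.591, 0.807, 0.018, 0.002]
contact_force: [0.1, -0.4, -2.1]
gripper_width: 48.8
```

Run:
```python
from h import *
s=arm.read_state(); rel(s,(606,-292,200))
```

```text
pos [ 617.6 -296.7  198.1] toolshift cm [-0.1   1.25 -0.15] jaw yaw 162.4 z axis [-0.018  0.032 -0.999] F [ 0.1 -0.4 -2.1] w 48.8 t 8.35 j [-0.22  0.52  0.16 -0.03 -1.23 -0.07]
```

>>> send_rows(
  steps=[
    [[0, 0, 0, -0.12, 0.3], [0, 0, 0, -0.12, 0.3], [0, 0, 0, -0.12, 0.3], [0, 0, 0, -0.12, 0.3], [0, 0, 0, -0.11, 0.3], [-0.2, 0.9, 1.5, 0, 0.3], [0, 0, 2, 0, 0.3], [0, 0, 2, 0, 0.3], [0, 0, 1, 0, 0.3], [0, 0, 0, 0, 0.3]],
  ],
)

```text
clock: 9.18
position: [608.1, -294.6, 127.4]
ee_rot: [0.808, -0.589, -0.017, -0.007]
contact_force: [0.3, -0.9, -1.5]
gripper_width: 48.7
```

```bash
cat >> h.py <<'E'
gc=np.array([565.5,-152.]); th=np.radians(16.4); gx=np.array([np.cos(th),np.sin(th)]); gy=np.array([-gx[1],gx[0]])
def G(x,y,z): return np.r_[gc+x*gx+y*gy,z]
def inG(P): P=np.atleast_2d(P); return np.c_[(P[:,:2]-gc)@gx,(P[:,:2]-gc)@gy,P[:,2]]
def blade(save=None):
    s=arm.read_state(); p,d=optics.get_image("side"); X=cloud(cam("side"),d)
    b,g,r=[p[...,i].astype(int) for i in range(3)]
    m=((g>b+30)&(g>r+30)&(np.linalg.norm(X-s["position"],axis=-1)<170)&(X[...,1]<20)).astype(np.uint8)
    n,l,st,_=cv2.connectedComponentsWithStats(m)
    if n<2: print("no green"); return
    k=1+st[1:,4].argmax(); Q=X[(l==k)&(cv2.erode(m,np.ones((3,3)))>0)]
    Q=inG(Q); c=Q.mean(0); V=np.linalg.svd(Q-c)[2]; N=V[2]*np.sign(V[2][1])
    print("blade px",st[k],"mean_g",c.round(1),"normal_g",N.round(3),"lean deg",np.degrees(np.arcsin(N[2])).round(1),"ext",np.percentile(Q,[2,98],axis=0).round(1).tolist(),"TCP_g",inG(s["position"]).round(1))
    if save: x0,y0=max(st[k][0]-90,0),max(st[k][1]-70,0); cv2.imwrite(save,cv2.resize(p[y0:y0+160,x0:x0+200],None,fx=3.5,fy=3.5,interpolation=cv2.INTER_CUBIC))
E
python3 - <<'E'
from h import *
s=arm.read_state(); rel(s,G(0,-150,117)); blade()
E
```

```text
pos [ 608.1 -294.6  127.4] toolshift cm [0.16 0.05 1.04] jaw yaw -162.1 z axis [-0.019  0.032 -0.999] F [ 0.3 -0.9 -1.5] w 48.7 t 9.18 j [-0.22  0.56  0.05 -0.03 -1.08  0.55]
blade px [296 266   6   7  21] mean_g [ -38.9 -140.7  124.5] normal_g [0. 0. 0.] lean deg 0.0 ext [[-38.9, -140.7, 124.5], [-38.9, -140.7, 124.5]] TCP_g [[   0.6 -148.8  127.4]]
```

>>> send_rows(
  steps=[
    [[0, 0, 1, 0.03, 0.3], [-1.5, 0, 0, 0, 0.3], [-1, 0, 0, 0, 0.3], [-1, 0, 0, 0, 0.3], [-0.5, 0, 0, 0, 0.3]],
  ],
)

```text
clock: 9.65
position: [601.9, -261.8, 127.7]
ee_rot: [0.8, -0.6, -0.007, -0.004]
contact_force: [-0.8, -5.2, -5.0]
gripper_width: 48.7
```

Run:
```python
from h import *
s=arm.read_state(); rel(s,G(0,-79,117)); print(inG(s["position"]))
```

```text
pos [ 601.9 -261.8  127.7] toolshift cm [-3.65  0.4   1.13] jaw yaw -163.7 z axis [-0.006  0.015 -1.   ] F [-0.8 -5.2 -5. ] w 48.7 t 9.65 j [-0.17  0.52 -0.03 -0.02 -1.02  0.46]
[[   3.90930101 -115.62944217  127.68179825]]
```

>>> send_rows(
  steps=[
    [[-1, 0.2, 0.4, 0, 0.3], [-1, 0.1, 0.4, 0, 0.3], [-0.8, 0, 0.3, 0, 0.3], [-0.6, 0, 0.2, 0, 0.3], [0, 0, 0, 0, 0.3]],
  ],
)

```text
clock: 10.07
position: [596.9, -238.0, 131.6]
ee_rot: [0.803, -0.596, 0.012, -0.002]
contact_force: [0.6, -2.5, -3.4]
gripper_width: 48.7
```

Run:
```python
from h import *
s=arm.read_state(); rel(s,G(0,-79,117)); print(inG(s["position"])); blade("pics/s4.png")
```

```text
pos [ 596.9 -238.   131.6] toolshift cm [-1.26  0.6   1.43] jaw yaw -163.2 z axis [ 0.022 -0.011 -1.   ] F [ 0.6 -2.5 -3.4] w 48.7 t 10.07 j [-0.12  0.48 -0.1   0.01 -0.96  0.41]
[[  5.8743554  -91.34390238 131.58374562]]
blade px [295 247  32  10  85] mean_g [  7.6 -95.3 126.4] normal_g [0.017 0.247 0.969] lean deg 75.7 ext [[-31.4, -98.4, 123.7], [41.2, -92.0, 128.0]] TCP_g [[  5.9 -91.3 131.6]]
```

>>> send_rows(
  steps=[
    [[-0.7, 0.2, 0.4, 0, 0.3], [-0.6, 0.2, 0.4, 0, 0.3], [-0.5, 0.1, 0.3, 0, 0.3], [-0.4, 0, 0.2, 0, 0.3], [0, 0, 0, 0, 0.3]],
  ],
)

```text
clock: 10.53
position: [593.6, -224.6, 129.6]
ee_rot: [0.804, -0.594, 0.025, -0.003]
contact_force: [0.5, -2.5, -3.1]
gripper_width: 49.1
```

Run:
```python
from h import *
s=arm.read_state(); rel(s,G(0,-79,117)); print(inG(s["position"])); blade("pics/s5.png")
```

```text
pos [ 593.6 -224.6  129.6] toolshift cm [0.09 0.69 1.24] jaw yaw -162.9 z axis [ 0.044 -0.025 -0.999] F [ 0.5 -2.5 -3.1] w 49.1 t 10.53 j [-0.1   0.46 -0.15  0.03 -0.91  0.38]
[[  6.44031965 -77.59282637 129.56719564]]
blade px [295 244  32  10  89] mean_g [ -4.3 -84.4 124. ] normal_g [ 0.02   0.556 -0.831] lean deg -56.2 ext [[-31.9, -87.0, 121.4], [41.0, -82.1, 127.1]] TCP_g [[  6.4 -77.6 129.6]]
```

View pics/s5.png

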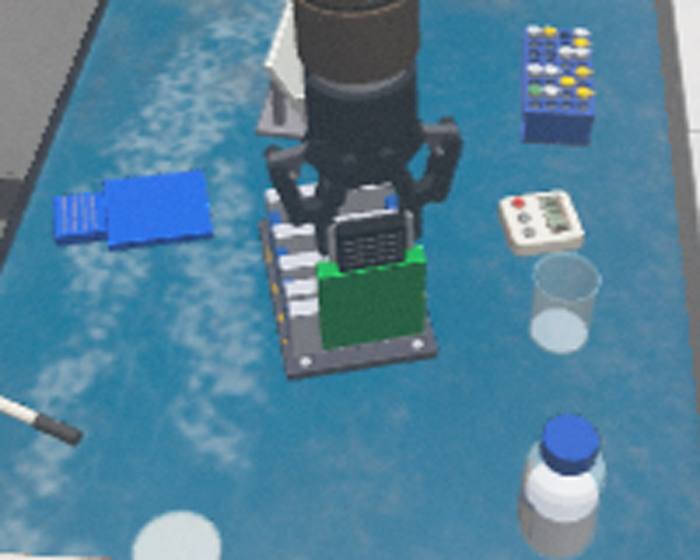

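View s5: plate (green face centre ~ (373,305) in crop) stands about upright against the gauge's −y wall. Checking the lean of its visible face.

```bash
sed -i 's/g>b+30)&(g>r+30)&(np.lin/g>b+15)\&(g>r+15)\&(np.lin/' h.py
python3 - <<'E'
from h import *
blade()
s=arm.read_state();p,d=optics.get_image("side"); X=inG(cloud(cam("side"),d).reshape(-1,3)).reshape(400,640,3)
for v in range(240,275,3): print(v,p[v,312],X[v,312].round(1))
E
```

```text
blade px [295 244  32  30 672] mean_g [  5.9 -88.5  84.6] normal_g [-0.004  0.999  0.052] lean deg 3.0 ext [[-28.6, -92.5, 43.3], [41.1, -83.9, 125.8]] TCP_g [[  6.5 -77.6 129.7]]
240 [59 52 44] [  7.8 -92.4 164. ]
243 [68 60 53] [  8.2 -90.7 151.4]
246 [71 64 56] [  8.3 -90.4 140. ]
249 [61 54 43] [  8.4 -90.1 128.5]
252 [68 94 40] [  7.9 -93.  120.4]
255 [70 96 44] [  8.5 -90.1 105.7]
258 [71 97 44] [  8.4 -90.9  94.9]
261 [70 95 40] [  9.6 -85.4  76.5]
264 [69 94 42] [  8.9 -88.9  68.6]
267 [71 96 43] [  9.9 -84.5  50.9]
270 [64 94 39] [  9.4 -87.   41.5]
273 [118 106 103] [ 12.6 -71.6   9.4]
```

>>> send_rows(
  steps=[
    [[-0.6, 0.3, 0.2, 0, 0.3], [-0.6, 0.2, 0.2, 0, 0.3], [-0.6, 0, 0.2, 0, 0.3]],
  ],
)

```text
clock: 10.93
position: [589.6, -212.7, 127.7]
ee_rot: [0.804, -0.594, 0.033, -0.004]
contact_force: [-0.2, -5.7, -0.6]
gripper_width: 49.1
```

Run:
```python
from h import *
s=arm.read_state(); rel(s,G(0,-79,117)); blade();
```

```text
pos [ 589.6 -212.7  127.7] toolshift cm [1.34 0.67 1.11] jaw yaw -162.8 z axis [ 0.058 -0.032 -0.998] F [-0.2 -5.7 -0.6] w 49.1 t 10.93 j [-0.07  0.44 -0.19  0.04 -0.88  0.35]
blade px [295 242  32  32 764] mean_g [  6.  -84.1  84.5] normal_g [-0.004  0.998 -0.056] lean deg -3.2 ext [[-29.5, -87.8, 41.9], [42.1, -75.5, 124.6]] TCP_g [[  6.  -65.1 127.7]]
```

>>> send_rows(
  steps=[
    [[0.4, 0, 0, 0, 0.3], [0, 0.2, -1.5, 0, 0.3], [0, 0.2, -2, 0, 0.3], [-0.5, 0.2, -1.5, 0, 0.3], [-1, 0, 0, 0, 0.3], [-1, 0, 0, 0, 0.3], [0, 0, 0, 0, 0.3]],
  ],
)

```text
clock: 11.57
position: [572.9, -186.4, 173.7]
ee_rot: [0.804, -0.595, 0.027, -0.007]
contact_force: [-0.3, -0.6, -2.3]
gripper_width: 48.8
```

Run:
```python
from h import *
s=arm.read_state(); rel(s,G(-1,-38,160)); blade();
```

```text
pos [ 572.9 -186.4  173.7] toolshift cm [ 0.25 -0.09  1.39] jaw yaw -163.0 z axis [ 0.052 -0.021 -0.998] F [-0.3 -0.6 -2.3] w 48.8 t 11.57 j [-0.04  0.37 -0.18  0.02 -0.97  0.32]
blade px [289 222  32  33 786] mean_g [ -1.6 -53.4 130.5] normal_g [-0.002  0.999 -0.039] lean deg -2.2 ext [[-37.3, -56.6, 88.4], [33.9, -47.0, 170.6]] TCP_g [[ -2.6 -35.1 173.7]]
```

>>> send_rows(
  steps=[
    [[0.45, -0.1, 0.3, 0, 0.3], [0, 0, 0.5, 0, 0.3], [0, 0, 0.4, 0, 0.3], [0, 0, 0.4, 0, 0.3]],
  ],
)

```text
clock: 11.95
position: [576.6, -191.0, 155.2]
ee_rot: [0.804, -0.594, 0.026, -0.006]
contact_force: [-4.4, 3.8, 27.9]
gripper_width: 49.0
```

Run:
```python
from h import *
s=arm.read_state(); rel(s,G(-1,-38,160)); blade();
```

```text
pos [ 576.6 -191.   155.2] toolshift cm [-0.24  0.04 -0.49] jaw yaw -162.8 z axis [ 0.049 -0.022 -0.999] F [-4.4  3.8 27.9] w 49.0 t 11.95 j [-0.04  0.39 -0.19  0.02 -0.93  0.33]
blade px [290 228  32  32 758] mean_g [ -0.8 -58.4 110.9] normal_g [ 0.005  0.999 -0.039] lean deg -2.2 ext [[-35.8, -61.6, 69.2], [34.1, -50.9, 151.9]] TCP_g [[ -0.3 -40.5 155.2]]
```

Touch on slot 1 confirmed (28 N, does not enter). Using this press to take out the ~2° lean.

>>> send_rows(
  steps=[
    [[0.6, 0, 0.05, 0, 0.3]],
  ],
)

```text
clock: 12.08
position: [578.0, -196.0, 155.5]
ee_rot: [0.804, -0.594, 0.025, -0.005]
contact_force: [-1.8, 2.6, 2.5]
gripper_width: 49.1
```

Run:
```python
from h import *
s=arm.read_state(); rel(s,G(-1,-38,160)); blade();
```

```text
pos [ 578.  -196.   155.5] toolshift cm [-0.76  0.03 -0.47] jaw yaw -162.8 z axis [ 0.047 -0.021 -0.999] F [-1.8  2.6  2.5] w 49.1 t 12.08 j [-0.05  0.4  -0.18  0.02 -0.94  0.34]
blade px [290 229  33  33 770] mean_g [ -1.  -63.6 111.9] normal_g [ 0.004  0.999 -0.034] lean deg -1.9 ext [[-35.1, -66.6, 70.1], [35.1, -57.2, 152.3]] TCP_g [[ -0.5 -45.8 155.5]]
```

>>> send_rows(
  steps=[
    [[0, 0, -1.2, 0, 0.3], [0, 0, -0.6, 0, 0.3], [-1.5, 0, 0, 0, 0.3], [-1.4, 0, 0, 0, 0.3], [0, 0, 0, 0, 0.3]],
  ],
)

```text
clock: 12.55
position: [568.4, -170.2, 169.2]
ee_rot: [0.803, -0.596, 0.024, -0.004]
contact_force: [-0.0, -0.6, -2.5]
gripper_width: 49.0
```

Run:
```python
from h import *
s=arm.read_state(); rel(s,G(-1,-16,160)); blade();
```

```text
pos [ 568.4 -170.2  169.2] toolshift cm [-0.26 -0.1   0.91] jaw yaw -163.1 z axis [ 0.044 -0.022 -0.999] F [-0.  -0.6 -2.5] w 49.0 t 12.55 j [-0.01  0.36 -0.21  0.03 -0.96  0.29]
blade px [288 219  32  32 767] mean_g [ -3.  -36.5 125.7] normal_g [ 0.001  0.999 -0.038] lean deg -2.2 ext [[-37.6, -39.6, 82.3], [32.5, -30.4, 165.5]] TCP_g [[ -2.3 -18.3 169.2]]
```

>>> send_rows(
  steps=[
    [[-0.3, -0.2, 0.4, 0, 0.3], [0, 0, 0.4, 0, 0.3], [0, 0, 0.4, 0, 0.3], [0, 0, 0.3, 0, 0.3]],
  ],
)

```text
clock: 12.93
position: [571.9, -169.3, 154.8]
ee_rot: [0.803, -0.595, 0.026, -0.004]
contact_force: [-4.9, 5.9, 23.4]
gripper_width: 48.9
```

Run:
```python
from h import *
s=arm.read_state(); rel(s,G(-1,-16,160)); blade();
```

```text
pos [ 571.9 -169.3  154.8] toolshift cm [-0.22  0.21 -0.54] jaw yaw -163.1 z axis [ 0.045 -0.025 -0.999] F [-4.9  5.9 23.4] w 48.9 t 12.93 j [-0.    0.38 -0.22  0.03 -0.93  0.28]
blade px [290 223  31  31 738] mean_g [  0.6 -36.1 111.7] normal_g [ 0.003  0.999 -0.032] lean deg -1.8 ext [[-34.4, -39.3, 68.7], [35.7, -29.6, 151.2]] TCP_g [[  1.3 -18.4 154.8]]
```

>>> send_rows(
  steps=[
    [[-0.25, 0, 0.1, 0, 0.3], [-0.2, 0, 0.15, 0, 0.3]],
  ],
)

```text
clock: 13.15
position: [571.2, -166.9, 154.8]
ee_rot: [0.803, -0.595, 0.027, -0.002]
contact_force: [-1.1, -2.1, 7.1]
gripper_width: 49.2
```

Run:
```python
from h import *
s=arm.read_state(); rel(s,G(-1,-16,160)); blade();
```

```text
pos [ 571.2 -166.9  154.8] toolshift cm [ 0.03  0.21 -0.53] jaw yaw -163.0 z axis [ 0.045 -0.028 -0.999] F [-1.1 -2.1  7.1] w 49.2 t 13.15 j [ 0.    0.37 -0.23  0.04 -0.92  0.27]
blade px [290 222  31  32 754] mean_g [  0.2 -34.8 112.3] normal_g [ 0.01   0.999 -0.048] lean deg -2.8 ext [[-34.4, -38.4, 69.3], [35.8, -28.8, 151.4]] TCP_g [[  1.3 -15.9 154.8]]
```

Slot 2 touched and blocked at the same height, also when nudged across the mouth. On to slot 3.

>>> send_rows(
  steps=[
    [[0, 0, -1, 0, 0.3], [0, 0, -0.6, 0, 0.3], [-1.6, 0, 0, 0, 0.3], [-1.5, 0, 0, 0, 0.3], [0, 0, 0, 0, 0.3]],
  ],
)

```text
clock: 13.62
position: [561.6, -137.0, 169.5]
ee_rot: [0.802, -0.597, 0.026, -0.003]
contact_force: [-0.5, -0.1, -1.3]
gripper_width: 48.9
```

Run:
```python
from h import *
s=arm.read_state(); rel(s,G(-1,16,160)); blade();
```

```text
pos [ 561.6 -137.   169.5] toolshift cm [-0.09  0.18  0.94] jaw yaw -163.3 z axis [ 0.046 -0.027 -0.999] F [-0.5 -0.1 -1.3] w 48.9 t 13.62 j [ 0.06  0.33 -0.25  0.04 -0.94  0.21]
blade px [287 210  32  32 752] mean_g [ -0.9  -3.  125.3] normal_g [ 0.005  0.999 -0.04 ] lean deg -2.3 ext [[-34.3, -6.5, 82.5], [35.3, 2.3, 165.8]] TCP_g [[  0.5  15.5 169.5]]
```

>>> send_rows(
  steps=[
    [[-0.1, 0, 0.5, 0, 0.3], [-0.03, 0.03, 0.6, 0, 0.3], [-0.03, 0.03, 0.6, 0, 0.3], [-0.03, 0.03, 0.5, 0, 0.3]],
  ],
)

```text
clock: 14.0
position: [562.9, -137.3, 146.5]
ee_rot: [0.802, -0.597, 0.028, -0.004]
contact_force: [-0.3, 0.9, -0.3]
gripper_width: 49.1
```

Run:
```python
from h import *
s=arm.read_state(); rel(s,G(-1,16,104)); blade();
```

```text
pos [ 562.9 -137.3  146.5] toolshift cm [-0.28  0.43  4.23] jaw yaw -163.3 z axis [ 0.049 -0.026 -0.998] F [-0.3  0.9 -0.3] w 49.1 t 14.0 j [ 0.06  0.36 -0.28  0.04 -0.89  0.21]
blade px [288 217  31  29 685] mean_g [  2.4  -3.4 105.8] normal_g [ 0.016  0.999 -0.042] lean deg -2.4 ext [[-33.2, -6.9, 65.7], [36.8, 3.1, 142.9]] TCP_g [[  1.6  14.8 146.5]]
```

It's entering slot 3 (below rib level, no force). Continuing down.

>>> send_rows(
  steps=[
    [[-0.05, 0.15, 0.8, 0, 0.3], [-0.05, 0.1, 0.8, 0, 0.3], [-0.05, 0.05, 0.8, 0, 0.3], [-0.03, 0.03, 0.6, 0, 0.3]],
  ],
)

```text
clock: 14.38
position: [559.9, -137.8, 112.2]
ee_rot: [0.801, -0.598, 0.027, -0.004]
contact_force: [0.0, 0.2, -2.1]
gripper_width: 49.0
```

Run:
```python
from h import *
s=arm.read_state(); rel(s,G(-1,16,104)); blade();
```

```text
pos [ 559.9 -137.8  112.2] toolshift cm [-0.11 -0.    0.81] jaw yaw -163.4 z axis [ 0.047 -0.026 -0.999] F [ 0.   0.2 -2.1] w 49.0 t 14.38 j [ 0.05  0.39 -0.33  0.04 -0.81  0.21]
blade px [287 226  30  20 428] mean_g [-2.2 -2.5 87. ] normal_g [ 0.013  0.998 -0.062] lean deg -3.6 ext [[-36.8, -5.6, 62.9], [33.6, 5.2, 110.2]] TCP_g [[ -1.3  15.2 112.2]]
```

>>> send_rows(
  steps=[
    [[-0.03, 0.03, 0.4, 0, 0.3], [0, 0, 0.3, 0, 0.3], [0, 0, 0.3, 0, 0.3]],
  ],
)

```text
clock: 14.68
position: [560.1, -139.0, 105.0]
ee_rot: [0.802, -0.597, 0.027, -0.001]
contact_force: [-5.5, 5.7, 23.5]
gripper_width: 48.9
```

Run:
```python
from h import *
s=arm.read_state(); rel(s,G(-1,16,104)); blade("pics/s6.png");
```

```text
pos [ 560.1 -139.   105. ] toolshift cm [-0.21 -0.05  0.09] jaw yaw -163.3 z axis [ 0.044 -0.031 -0.999] F [-5.5  5.7 23.5] w 48.9 t 14.68 j [ 0.05  0.4  -0.33  0.05 -0.79  0.21]
blade px [287 228  30  18 369] mean_g [-2.6 -3.  84.3] normal_g [ 0.009  0.997 -0.081] lean deg -4.7 ext [[-38.5, -6.5, 64.6], [32.0, 5.7, 102.6]] TCP_g [[ -1.5  13.9 105. ]]
```

View pics/s6.png

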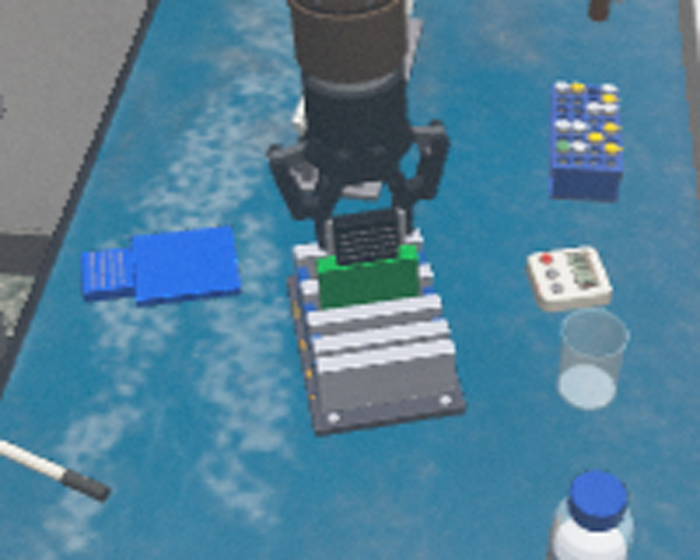

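Plate stands in slot 3 (three ribs in front of it), on the floor (23 N, top ≈101 mm vs. 100 expected). Releasing and lifting away.

>>> send_rows(
  steps=[
    [[0, 0, -0.1, 0, 0.3], [0, 0, 0, 0, 0.7], [0, 0, 0, 0, 0.9], [0, 0, 0, 0, 0.9], [0, 0, 0, 0, 0.9]],
  ],
)

```text
clock: 15.15
position: [561.8, -138.8, 108.4]
ee_rot: [0.802, -0.596, 0.029, -0.002]
contact_force: [0.3, 0.1, 0.6]
gripper_width: 76.7
```

>>> send_rows(
  steps=[
    [[0, 0, -0.8, 0, 0.9], [0, 0, -1.5, 0, 0.9], [0, 0, -2, 0, 0.9], [0, 0, -2.5, 0, 0.9], [0, 0, -2.5, 0, 0.9], [0, 0, -2.5, 0, 0.9], [2.5, 0, -2, 0, 0.9], [3, 0, -1, 0, 0.9], [3, 0, 0, 0, 0.9], [0, 0, 0, 0, 0.9]],
  ],
)

```text
clock: 15.98
position: [579.5, -218.5, 271.5]
ee_rot: [0.804, -0.595, 0.031, -0.001]
contact_force: [0.7, 0.1, -0.7]
gripper_width: 76.9
```

Run:
```python
from h import *
s=arm.read_state(); rel(s,G(0,0,200))
p,d=optics.get_image("wrist"); C=cam("wrist",s); X=cloud(C,d); H=inG(X.reshape(-1,3)).reshape(X.shape)
b,g,r=[p[...,i].astype(int) for i in range(3)]
m=(g>b+15)&(g>r+15)&(abs(H[...,0])<60)&(abs(H[...,1])<75)&(d>0); Q=H[m]
print("green",len(Q),np.percentile(Q,[2,50,98],axis=0).round(1).tolist())
m=(r<75)&(b<80)&(abs(H[...,0])<40)&(abs(H[...,1]-4)<30)&(H[...,2]>70)&(H[...,2]<170)&(d>0); Q=H[m]
print("handle",len(Q),np.percentile(Q,[2,50,98],axis=0).round(1).tolist() if len(Q) else "")
cv2.imwrite("pics/w7.png",p)
ps,_=optics.get_image("side"); cv2.imwrite("pics/s7.png",cv2.resize(ps[110:310,200:420],(640,582)))
```

```text
pos [ 579.5 -218.5  271.5] toolshift cm [-7.11 -0.34  6.83] jaw yaw -162.9 z axis [ 0.051 -0.035 -0.998] F [ 0.7  0.1 -0.7] w 76.9 t 15.98 j [-0.08  0.32 -0.    0.03 -1.2   0.37]
green 1261 [[-37.0, -5.9, 59.8], [0.6, -5.0, 93.8], [40.3, 16.1, 111.2]]
handle 1695 [[-33.1, -5.9, 72.1], [2.9, -4.1, 127.9], [35.2, 8.4, 144.8]]
```

View pics/s7.png

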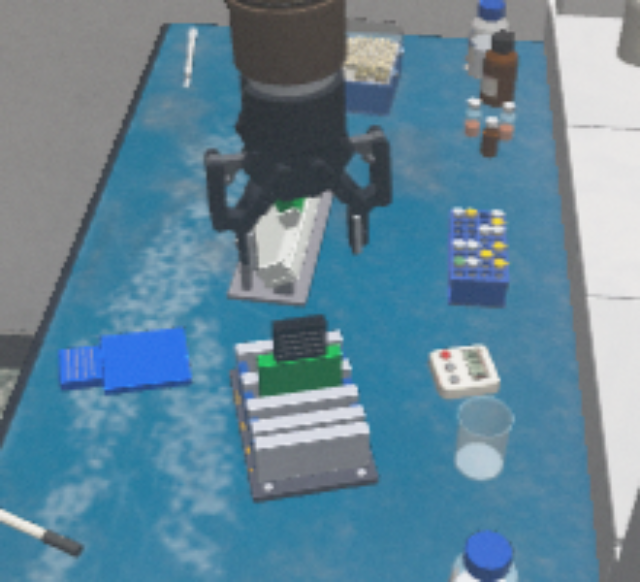

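Plate stands in slot 3, with its handle top at 144.8 mm against 144 expected when fully down. The bystanders look where they were, and the robot is clear.

```bash
python3 -c "
from bench import job; print(job.job_done())"
```

```text
the job is handed in; nothing more can be done
None
```

I took the green plate from the bay nearest the gauge and left it standing fully down in slot 3 (20 mm), the first slot that took it. I handed the job in at about 16 s on the robot's clock.

- **Uprighting:** the tool can only point straight down, so the plate came out still tilted 30°. I squared it up against the gauge's outer wall on the narrow side before offering it.
- **Slot 1:** it touched with 28 N and did not enter.
- **Slot 2:** it touched with 23 N at the same height, and stayed blocked when I nudged it about 1–2 mm across the mouth.
- **Slot 3:** it went in freely and reached the floor, where I pressed it to about 24 N.

**Last checks:** the handle top measured 144.8 mm, against 144 mm expected when fully down. In the final side view the timer, tube rack, beaker and blue look-alike had not moved.

**What I could not confirm or what was off:**
- The petri dish and much of the stand, including the other two plates, were outside or hidden in the last picture. I never touched them.
- The plate leaned about 2–3° while it was offered to the slots, and the fit read about 5° with it in slot 3 before release. I did not measure its lean again after letting go.
- The tool itself drifted about 3° off vertical during the work.
- Joint 6 briefly reached −3.09, against its limit of −3.1, before I turned the plate the other way.

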